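# Lock the vial rack into the sampler station

### The arm

A 6-joint arm with a two-finger parallel gripper is mounted at the origin on the work surface. World frame = base frame: x ahead of the robot, y to its left, z up, the work surface at z = 0. Lengths are in m, angles in rad, forces in N, time in s.
With the tool pointing down it reaches from about 0.325 to 0.775 m from the base axis. Payload 5.5 kg.
Tool frame: the origin (TCP) lies on the mounting face of the last link; the fingertips stand 173 mm ahead of it and the grasp point (between the pads) lies 155 mm ahead of it (ctrl.grip_depth is the distance from the TCP to the grasp point, in m); z points along the fingers, y is the line along which they close (so a half turn about z gives the same grasp; the last joint's range is limited). The gripper opens to 85 mm and grips with 20 to 120 N. Pads are 22 mm wide; open, the fingers measure 114 mm over their backs; the gripper's body (76 mm by 85 mm) begins 54 mm behind the grasp point. The pads swing forward as they close: fully open they stand 13 mm farther back than shut.
Start: joints at [1.246, 0.091, 1.231, -0, 1.82, -0.057], TCP at [0.159, 0.579, 0.405] pointing down, gripper open.
Joint ranges: [-2.87, 2.87], [-0.86, 2.18], [0.17, 2.46], [-1.51, 4.65], [0.06, 2.69], [-2.65, 2.65]. Speed limits (rad/s): [2.57, 2.57, 3.01, 3.14, 3.14, 3.14].

### API

Orientations are given as a unit quaternion [x, y, z, w].
In Python, from bench import ctrl gives the robot as it stands.
- The arm moves only by the shell command python3 -m jog 'ROWS' [OPENING] [FORCE]. ROWS is text: rows parted by semicolons, each of 4 numbers parted by spaces: the shift along the tool's x, y, z normalised to -1 to 1, where 1 is 30 cm, then the turn about the tool's z normalised to -1 to 1, where 1 is 90 degrees. A call has 1 to 20 rows; each row shifts and turns the commanded pose from where the row before left it, along the tool's axes as they then stand; what a row does not reach is not made up. A row lasts 1/8 s, in which the tool goes at most 62.5 mm and 10.7 degrees, less where a joint would pass 70% of its speed; a pose out of reach is approached as far as the arm can. A call with a number of a shift or a turn outside -1 to 1 is refused whole. A call with a gripper value outside its range is refused whole. OPENING is the opening in per cent of the stroke, from 0 (shut) to 100 (fully open), set as the call begins (- or left out, the last holds). The fingers move at their own pace and stop on an object; FORCE is the grip in N (left out, the last holds). Time passes only in rows, so rows that do not move let the fingers close. It gives the time, the measured TCP pose, the force, the opening and the grip force at its end, in the units of the state.
- ctrl.observe(): the state, without advancing time (a new reading comes with each control period).
- ctrl.grab_frame(name): name is "side" or "top"; returns a dict with "color" (384x512x3 uint8, red, green, blue), "range_z" (384x512 float32, m along the optical axis (not along the pixel's ray), 0 where there is no reading), "fx", "fy", "cx", "cy" (pixels), "view" (4x4, takes a point from world to camera coordinates). Camera axes: x right, y down, z forward; pixel columns grow to the right and rows downward; lengths in m; the calibration is good to about 2 mm. A picture is of the moment at which its call begins.
- ctrl.finish_job(): hands the job in; it is judged then, once.
The state is a dict: "t": time; "q": joint angles; "dq": joint speeds; "tau": joint torques, N m; "ee_pos": TCP position; "tool_rot": TCP orientation; "ft_force": force on the tool from outside, world axes, zero at the start; "wrist_torque": the same for the moment, N m; "opening": finger opening in m; "grip_force": force on a finger pad.
Only numpy, scipy, OpenCV 4.12 (cv2) and the standard library are available. Lean on these libraries where they do the work, as an engineer would, in place of code of your own. Each camera call takes 0.05 s, during which the arm holds its last target. There are 200 camera calls.

### The job

Put the vial rack down flat and fully home in the pocket of the rack station. Then swing the latch lever clockwise (seen from above): it rides up over its cam and must drop into its low notch so that the nose holds the rack. Drive the lever gently, never bending its sprung arm hard against the stop, let go of everything, and leave the bottle, jar and beaker alone.

Things in the scene. Friction and masses are not known exactly. Their poses are not given: they have to be found in the camera images.
- rack_grip (a point): Point on the fin of the loose grey vial rack, on its centre line, 62 mm above its underside. Block 140 (x) x 90 (y) x 30 mm, about 350 g, fits the pocket either way round. Upright fin in the middle, 36 long (x), 10 thick (y), top 78 mm above the underside: pinch it across y. Six vials at each end (beyond 28 mm in x), up to 44 mm above the underside. z up.
- pocket (a point): Centre of the floor, 6 mm above the bench, of the pocket in the fixed rack station: pale base plate with four aluminium walls 8 mm thick, 14 mm high above this floor. Pocket 145 mm (x) by 95 mm (y): the rack has 2.5 mm to spare each side. z up. When the rack is fully home its fin point is 62 mm above this point.
- post (a point): On the latch's upright turning axis, 60 mm above the bench, 94 mm along pocket +y from the pocket's centre. Below it a dark round cam housing, 68 mm across, top 35 mm above the bench, hides the cam. The lever turns clockwise seen from above. The low notch is 1.1 to 2.3 rad of turn past the start, different each time; a hard stop follows it with about 0.05 rad of play.
- knob (a point): On the axis of the grey upright knob (18 mm across) at the lever's end, 90 mm from the turning axis. With the latch in its notch this point is 75, the knob's top 95 and the lever's top face (bar 14 mm wide) 50 mm above the bench; all rise with the lift. At the start the lever points roughly along pocket -x; it swings outward to roughly pocket +y. Pushing takes 1 to 10 N.
- nose (a point): Underside of the flat steel nose (16 mm wide) opposite the lever, 60 mm from the turning axis; it reaches 64 mm. At the start it is clear of the pocket; with the latch in its notch it lies over the middle of the rack's long edge, 38 mm above the bench (2 mm over the rack's top).
- latch_lift (a joint): Height of the latch (hub, nose, lever, knob) on its post, m: about 0.003 at the start, 0.011 on the cam's crest, which is level for about 0.25 rad of turn before the notch, and about 0 (to -0.001) in the low notch. A spring and its weight press it down with 10 to 19 N, so it drops by itself unless held up.
- latch_flex (a joint): Bend of the lever's sprung arm against the hub about the upright axis, rad: 0 unloaded, positive when the knob is pushed clockwise; 20 N m per rad, so about 0.0045 rad (0.4 mm at the knob) per newton at the knob. Beyond 0.08 rad either way (some 18 N at the knob) the arm is overstrained.
- solvent: Loose bystander: clear bottle with blue cap, 70 mm across, 110 mm high. Origin under its centre. Leave alone.
- jar: Loose bystander: white jar, 56 mm across, 65 mm high. Origin under its centre. Leave alone.
- beaker: Loose bystander: glass beaker, 64 mm across, 80 mm high. Origin under its centre. Leave alone.
There are look-alikes about, which are no part of the job. What is shaped like the part that bears rack_grip but yellow is not meant.

How it is judged:
By the outcome, as a careful person would: the job done as asked, in the order asked, and still so for the second after the job is handed in, with the robot touching nothing.
It also fails if it takes over 72 s, if anything falls off the work surface, if the arm or the gripper's body presses on something with over 40 N, if the wrist force passes 120 N, or if a joint passes its speed limit or range.

## Working session

There is one attempt and no reset: what is moved stays moved. The work goes in short steps, Python scripts to look and compute and a shell command to move; the robot and the scene stay as the last step left them, time stands still between calls to the robot, and variables do not carry over. Pictures are saved under pics/ and viewed, at most 10 in all, crops included, and the job is handed in when it is done.

```bash
mkdir -p pics; ls; cat > h.py <<'E'
import numpy as np,cv2
from bench import ctrl
def grab(n,save=None):
    f=ctrl.grab_frame(n)
    if save: cv2.imwrite('pics/'+save+'.png',f['color'][:,:,::-1]); np.savez('pics/'+save+'.npz',**f)
    return f
def cloud(f):
    z=f['range_z'];v,u=np.mgrid[:z.shape[0],:z.shape[1]]
    p=np.stack([(u-f['cx'])/f['fx']*z,(v-f['cy'])/f['fy']*z,z,np.ones_like(z)],-1)
    w=(p@np.linalg.inv(f['view']).T)[...,:3]; w[z==0]=np.nan
    return w
E
python3 - <<'E'
from h import *
grab('top','top0');grab('side','side0')
s=ctrl.observe();print(s['t'],s['ee_pos'],s['tool_rot'],s['opening'])
E
```

```text
pics
0.1 [0.15877867 0.57865685 0.40365312] [ 1.33490003e-01  9.91049739e-01 -8.98723823e-04 -1.63203346e-04] 0.085313983086781
```

View pics/top0.png

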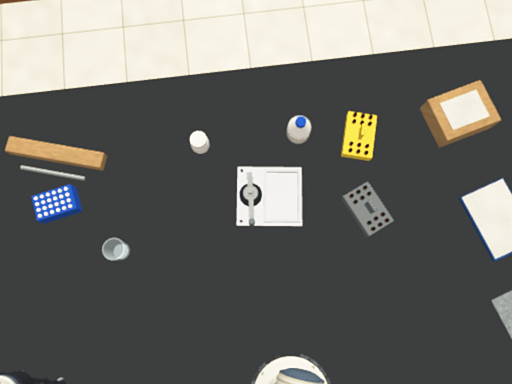

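View pics/side0.png

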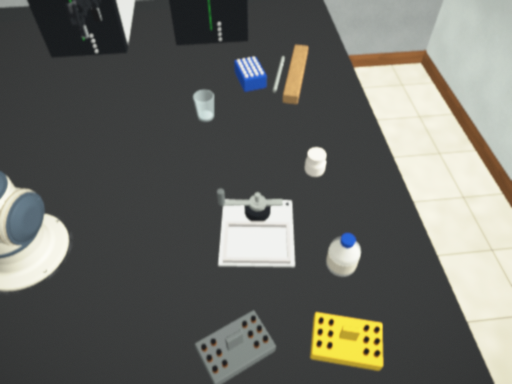

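Top view: station centred near (270,196), hub (250,193), knob (251,221), grey rack (368,208) with its fin; robot base at (290,375). The yellow look-alike is at (360,135). Now I measure them.

```bash
python3 - <<'E'
from h import *
for n in ('top0','side0'):
    f=dict(np.load(f'pics/{n}.npz'));w=cloud(f)
    reg={'top0':{'rack':(340,180,396,238),'st':(232,160,306,230)},'side0':{'rack':(190,305,280,384),'st':(210,185,300,270)}}[n]
    print(n,'f',f['fx'],'bench z',np.nanmedian(w[...,2][250:300,100:200]))
    x0,y0,x1,y1=reg['rack'];p=w[y0:y1,x0:x1].reshape(-1,3)
    for a,b in((.02,.05),(.062,.09)):
        q=p[(p[:,2]>a)&(p[:,2]<b)]
        r=cv2.minAreaRect((q[:,:2]*1000).astype(np.float32));print('rack',a,len(q),r,q.mean(0),np.percentile(q[:,2],[5,50,95]))
    x0,y0,x1,y1=reg['st'];p=w[y0:y1,x0:x1].reshape(-1,3)
    for a,b in((.003,.1),(.003,.012),(.0135,.0255),(.028,.04),(.045,.062),(.075,.12)):
        q=p[(p[:,2]>a)&(p[:,2]<b)]
        if len(q)<3: continue
        r=cv2.minAreaRect((q[:,:2]*1000).astype(np.float32));print('st',a,b,len(q),r,q.mean(0).round(4),np.percentile(q[:,2],[5,50,95]).round(4))
f=dict(np.load('pics/top0.npz'))
c=cv2.resize(f['color'][150:245,220:410],None,fx=4,fy=4,interpolation=cv2.INTER_CUBIC);cv2.imwrite('pics/c1.png',c[:,:,::-1])
E
```

```text
top0 f 467.5082765268317 bench z -0.00033930872497922593
rack 0.02 1359 ((491.58343505859375, -293.2722473144531), (140.1355438232422, 92.13643646240234), 24.477266311645508) [ 0.4896991  -0.29127838  0.03126523] [0.02456982 0.03007348 0.04386687]
rack 0.062 63 ((491.16729736328125, -292.80230712890625), (35.870849609375, 10.27780532836914), 25.6209716796875) [ 0.49092589 -0.29207183  0.07458145] [0.06369935 0.07584889 0.08099649]
st 0.003 0.1 3346 ((575.332275390625, -10.310501098632812), (223.49551391601562, 213.67031860351562), 82.9974365234375) [ 0.5671 -0.0073  0.0157] [0.0035 0.0079 0.0534]
st 0.003 0.012 2241 ((575.332275390625, -10.310501098632812), (223.49551391601562, 213.67031860351562), 82.9974365234375) [ 0.5678 -0.0128  0.0063] [0.0033 0.006  0.0102]
st 0.0135 0.0255 489 ((568.9176025390625, -12.213401794433594), (183.56417846679688, 163.18765258789062), 82.51546478271484) [ 0.5654 -0.0415  0.0191] [0.0142 0.0192 0.0239]
st 0.028 0.04 180 ((558.0430297851562, 25.02698516845703), (123.21701049804688, 65.93814849853516), 49.451080322265625) [0.5735 0.0464 0.034 ] [0.0296 
[... 1080 characters left out ...]
.0236  0.0066] [0.0036 0.0066 0.0097]
st 0.0135 0.0255 885 ((569.2687377929688, -33.1708984375), (146.6600341796875, 161.2432098388672), 82.55972290039062) [ 0.5674 -0.0475  0.0196] [0.0147 0.02   0.0229]
st 0.028 0.04 217 ((579.4994506835938, 42.89213562011719), (66.39042663574219, 66.63431549072266), 25.692373275756836) [0.5766 0.0261 0.0346] [0.0295 0.0349 0.0379]
st 0.045 0.062 434 ((561.8692626953125, 44.58209228515625), (40.682777404785156, 159.69244384765625), 80.86833953857422) [0.5697 0.0415 0.0528] [0.0473 0.053  0.0583]
st 0.075 0.12 101 ((533.3546752929688, 45.671146392822266), (17.2633113861084, 105.59965515136719), 84.0189208984375) [0.5126 0.046  0.0889] [0.077  0.0874 0.0999]
```

View pics/c1.png

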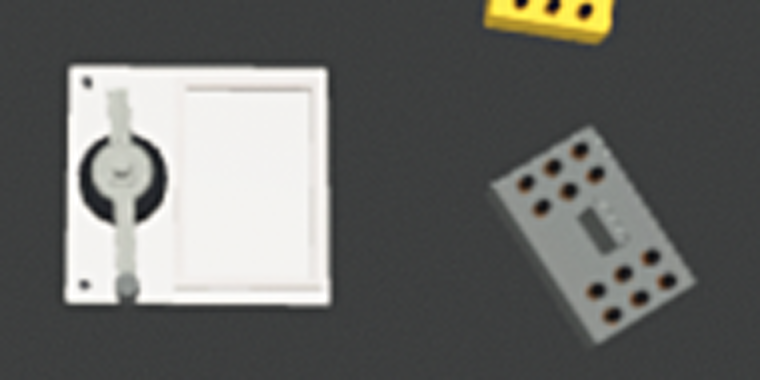

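```bash
cat >> h.py <<'E'
from scipy.optimize import minimize
def fitrect(q,hx,hy,inner,x0):
    # place ring: q ring points (world xy); floor points 'inner'
    def L(a,p):
        c,s=np.cos(p[2]),np.sin(p[2]);d=a-p[:2];return np.stack([d@[c,s],d@[-s,c]],-1)
    def cost(p):
        r=np.abs(L(q,p));o=np.maximum(np.maximum(r[:,0]-hx,r[:,1]-hy),0)
        if inner is None: return (o**2).mean()
        i=np.maximum(np.minimum(hx-.008-r[:,0],hy-.008-r[:,1]),0)
        g=np.abs(L(inner,p));j=np.maximum(np.maximum(g[:,0]-hx+.008,g[:,1]-hy+.008),0)
        return np.minimum(o+i,.006).mean()+np.minimum(j,.006).mean()
    return min((minimize(cost,np.array(x0)+d,method='Nelder-Mead',options=dict(xatol=1e-5,fatol=1e-9,maxiter=2000)) for d in np.random.default_rng(0).normal(0,[.004,.004,.02],(8,3))),key=lambda r:r.fun)
E
python3 - <<'E'
from h import *
for n in ('top0','side0'):
    w=cloud(dict(np.load(f'pics/{n}.npz'))).reshape(-1,3)
    c0=np.array([.568,-.047]) ;e=np.array([np.cos(-.13),np.sin(-.13)]);f=np.array([-e[1],e[0]])
    d=w[:,:2]-c0;X=d@e;Y=d@f
    k=(abs(X)<.1)&(Y>-.07)&(Y<.05)   # exclude the latch side roughly
    ring=w[k&(w[:,2]>.016)&(w[:,2]<.024)&(Y<.058)][:,:2]
    fl=w[(abs(X)<.074)&(abs(Y)<.046)&(w[:,2]<.011)&(w[:,2]>.003)][:,:2]
    r=fitrect(ring,.0805,.0555,fl,[.568,-.047,-.13]);print(n,r.x,r.fun,len(ring),len(fl))
    p=r.x;post=p[:2]+.094*np.array([-np.sin(p[2]),np.cos(p[2])]);print('post pred',post)
    # hub boss & lever & knob: points by height
    for a,b,R in((.085,.11,.12),(.028,.1,.12),(.046,.06,.12)):
        dd=np.linalg.norm(w[:,:2]-post,axis=1);q=w[(dd<R)&(w[:,2]>a)&(w[:,2]<b)]
        m=np.median(q,0);print(a,b,len(q),m.round(4))
        if a==.046:
            far=q[np.linalg.norm(q[:,:2]-post,axis=1)>.03]
            u=np.linalg.svd(far[:,:2]-far[:,:2].mean(0),full_matrices=False)[2][0];print('lever dir deg',np.degrees(np.arctan2(u[1],u[0])),'mean',far.mean(0))
    q=w[(np.linalg.norm(w[:,:2]-post,axis=1)<.12)&(w[:,2]>.088)&(w[:,2]<.11)]
    print('knobtop',cv2.minEnclosingCircle((q[:,:2]*1000).astype(np.float32)),np.median(q,0))
E
```

```text
top0 [ 0.56435584 -0.04638427 -0.13299487] 6.142956058414933e-05 306 1065
post pred [0.57682053 0.04678563]
0.085 0.11 36 [0.4865 0.053  0.0964]
0.028 0.1 559 [0.57   0.0479 0.0502]
0.046 0.06 301 [0.5713 0.0473 0.0523]
lever dir deg 175.88811838433685 mean [0.56469772 0.04745904 0.05133499]
knobtop ((487.336181640625, 53.17871856689453), 8.815160751342773) [0.48663908 0.05317047 0.09652427]
side0 [ 0.56711116 -0.04930691 -0.13017845] 6.99681755958657e-05 638 1774
post pred [0.5793134  0.04389773]
0.085 0.11 55 [0.4896 0.0454 0.0981]
0.028 0.1 810 [0.5712 0.04   0.0521]
0.046 0.06 421 [0.5721 0.0427 0.053 ]
lever dir deg 176.38741218907708 mean [0.56073649 0.04350394 0.05214194]
knobtop ((490.10321044921875, 50.40458679199219), 9.06027603149414) [0.48957045 0.04708136 0.09821456]
```

```bash
cat >> h.py <<'E'
def head(R): return np.degrees(np.arctan2(R[1,1],R[0,1]))  # heading of tool y
def plan(x,y,zg,yh,pr=True):
    from scipy.spatial.transform import Rotation as Ro
    s=ctrl.observe();R=Ro.from_quat(s['tool_rot']).as_matrix();h=head(R)
    d=(yh-h+90)%180-90; turn=-d
    t=np.array([x,y,zg+ctrl.grip_depth])-s['ee_pos']
    a=np.radians(h+d); ty=np.array([np.cos(a),np.sin(a)]); tx=np.array([-ty[1],ty[0]])
    print('t',round(s['t'],2),'gp',(np.array(s['ee_pos'])+R[:,2]*ctrl.grip_depth).round(4),'h',h.round(2),'open',round(s['opening'],4),'grip',s['grip_force'],'ft',np.round(s['ft_force'],1))
    print('turn',round(turn/90,4),'then x,y,z units:',(np.array([tx@t[:2],ty@t[:2],-t[2]])/.3).round(4))
E
python3 -c "
from h import *
plan(.493,-.2948,.20,114.5)"
```

```text
t 0.1 gp [0.1587 0.5784 0.249 ] h 74.66 open 0.0853 grip 0.0 ft [ 0.4 -0.5  0.7]
turn -0.4427 then x,y,z units: [ 0.1936 -3.1114  0.1632]
```

```bash
python3 -m jog '0 0 0 -0.11; 0 0 0 -0.11; 0 0 0 -0.11; 0 0 0 -0.113; 0 -0.12 0 0; 0 -0.15 0 0; 0 -0.15 0 0; 0 -0.15 0 0; 0 -0.15 0 0; 0 -0.15 0 0; 0.02 -0.15 0 0; 0.02 -0.15 0 0; 0.02 -0.15 0 0; 0.02 -0.15 0 0; 0.02 -0.15 0.02 0; 0.02 -0.15 0.02 0; 0.02 -0.15 0.02 0; 0.02 -0.15 0.02 0; 0.02 -0.15 0.02 0; 0.01 -0.15 0.02 0' 100 60; python3 -c "
from h import *
plan(.493,-.2948,.20,114.5)"
```

```text
t: 2.6
ee_pos: [0.4021, -0.0935, 0.3682]
tool_rot: [-0.212, 0.977, 0.0, 0.0]
ft_force: [0.2, -0.2, -0.2]
opening: 0.0851
grip_force: 0.0
t 2.6 gp [ 0.4021 -0.0934  0.2135] h 114.5 open 0.0851 grip 0.0 ft [ 0.2 -0.2 -0.2]
turn -0.0 then x,y,z units: [ 0.0025 -0.7364  0.0451]
```

```bash
python3 -m jog '0 -0.15 0 0; 0 -0.15 0 0; 0 -0.15 0 0; 0 -0.15 0 0; 0.0025 -0.1364 0.03 0; 0 0 0.1 0; 0 0 0.1 0; 0 0 0.1 0; 0 0 0.06 0; 0 0 0 0; 0 0 0 0' 50; python3 - <<'E'
from h import *
plan(.493,-.2948,.062,114.5)
a=grab('side','s1')['color'];b=grab('top','t1')['color']
o=np.hstack([cv2.resize(a[260:384,170:310],(400,354)),cv2.resize(b[160:284,310:450],(400,354))]);cv2.imwrite('pics/c2.png',o[:,:,::-1])
E
```

```text
t: 3.98
ee_pos: [0.4934, -0.2933, 0.2531]
tool_rot: [-0.212, 0.977, -0.001, 0.001]
ft_force: [-0.6, 0.1, 0.4]
opening: 0.0429
grip_force: 0.0
t 3.98 gp [ 0.4936 -0.2935  0.0984] h 114.53 open 0.0429 grip 0.0 ft [-0.6  0.1  0.4]
turn 0.0003 then x,y,z units: [ 0.0031 -0.0039  0.1214]
```

View pics/c2.png

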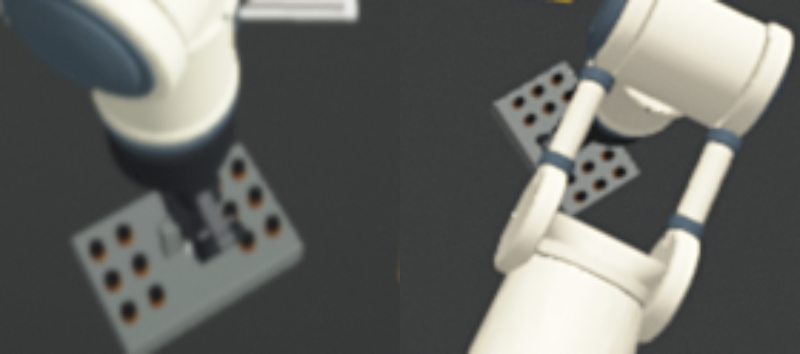

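Crop: the gripper (left view, tips about (205,235)) stands over the fin, fingers either side and the vials clear. Go down and pinch.

```bash
python3 -m jog '0.003 -0.004 0.04 0; 0 0 0.04 0; 0 0 0.04 0; 0 0 0 0; 0 0 0 0'; python3 -m jog '0 0 0 0; 0 0 0 0; 0 0 0 0; 0 0 0 0; 0 0 0 0; 0 0 0 0' 0 60;  python3 -m jog '0 0 -0.05 0; 0 0 -0.1 0; 0 0 -0.1 0; 0 0 -0.08 0; 0 0 0 0; 0 0 0 0'; python3 - <<'E'
from h import *
plan(.5657,-.0478,.15,82.46)
E
```

```text
t: 4.7
ee_pos: [0.4928, -0.2947, 0.2157]
tool_rot: [-0.212, 0.977, 0.0, -0.0]
ft_force: [0.0, -0.3, -0.0]
opening: 0.0426
grip_force: 0.0
t: 5.45
ee_pos: [0.493, -0.2949, 0.2164]
tool_rot: [-0.212, 0.977, -0.001, 0.001]
ft_force: [2.0, -2.7, 2.4]
opening: 0.0092
grip_force: 62.0
t: 6.2
ee_pos: [0.4925, -0.2944, 0.313]
tool_rot: [-0.212, 0.977, 0.001, -0.001]
ft_force: [-0.4, -0.4, -3.5]
opening: 0.0088
grip_force: 61.3
t 6.2 gp [ 0.4922 -0.2941  0.1583] h 114.53 open 0.0088 grip 61.260902881622314 ft [-0.4 -0.4 -3.5]
turn 0.3564 then x,y,z units: [-0.1339  0.8468  0.0278]
```

```bash
python3 -m jog '0 0 0 0.08; 0 0 0 0.09; 0 0 0 0.09; 0 0 0 0.0964; 0 0.05 0 0; -0.01 0.1 0 0; -0.02 0.12 0 0; -0.03 0.14 0 0; -0.03 0.14 0 0; -0.02 0.13 0 0; -0.0139 0.1 0 0; -0.01 0.0668 0 0; 0 0 0.05 0; 0 0 0.06 0; 0 0 0 0; 0 0 0 0; 0 0 0 0'; python3 - <<'E'
from h import *
plan(.5657,-.0478,.068,82.46)
a=grab('side','s2')['color'];b=grab('top','t2')['color']
o=np.hstack([cv2.resize(a[160:284,190:330],(400,354)),cv2.resize(b[140:264,210:350],(400,354))]);cv2.imwrite('pics/c3.png',o[:,:,::-1])
E
```

```text
t: 8.32
ee_pos: [0.5661, -0.0486, 0.2824]
tool_rot: [0.066, 0.998, -0.0, 0.001]
ft_force: [-0.2, 0.1, -2.7]
opening: 0.009
grip_force: 61.0
t 8.32 gp [ 0.5663 -0.0486  0.1277] h 82.41 open 0.009 grip 60.95041751861572 ft [-0.2  0.1 -2.7]
turn -0.0005 then x,y,z units: [0.0016 0.0024 0.1991]
```

View pics/c3.png

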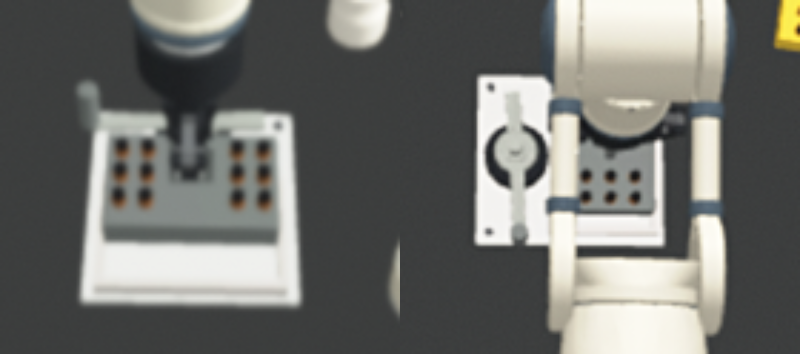

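Side crop: the rack hangs level over the station, its vials clear of the hand, fin held centrally. Now its pose against the pocket in the same camera.

```bash
python3 - <<'E'
from h import *
for n,b in(('s2',(220,190,305,255)),('t2',(260,175,310,225))):
    w=cloud(dict(np.load(f'pics/{n}.npz')));q=w[b[1]:b[3],b[0]:b[2]].reshape(-1,3)
    q=q[(q[:,2]>.088)&(q[:,2]<.104)&(np.linalg.norm(q[:,:2]-[.567,-.048],axis=1)<.1)]
    print(n,len(q),cv2.minAreaRect((q[:,:2]*1000).astype(np.float32)),np.median(q[:,2]))
    if n=='t2': print(q[:,0].min(),q[:,0].max())
    for i in(.5,): 
        e=np.array([np.cos(-.131),np.sin(-.131)]);f=np.array([-e[1],e[0]]);c={'s2':[.5671,-.0493],'t2':[.5644,-.0464]}[n]
        X=(q[:,:2]-c)@e;Y=(q[:,:2]-c)@f;k=abs(q[:,2]-np.median(q[:,2]))<.004;print('X',np.percentile(X[k],[0,.5,99.5,100]),'Y',np.percentile(Y[k],[0,.5,99.5,100]))
E
```

```text
s2 1532 ((567.2353515625, -50.252647399902344), (91.78915405273438, 140.22132873535156), 82.70889282226562) 0.09667948787341296
X [-0.06971503 -0.06875671  0.06972256  0.07028307] Y [-0.04679075 -0.04571653  0.04347616  0.0451712 ]
t2 524 ((529.641357421875, -48.95303726196289), (73.90401458740234, 71.25819396972656), 82.46825408935547) 0.09590773127843821
0.4902884349650508 0.5686946425382471
X [-6.97675337e-02 -6.96209163e-02 -7.59936600e-05  1.51477477e-03] Y [-0.04401239 -0.04393298  0.02976728  0.02980463]
```

```bash
python3 -m jog '0 0.001 0.05 0; 0 0 0.05 0; 0 0 0.04 0; 0 0 0.01 0; 0 0 0 0; 0 0 0 0';  python3 -m jog '0 0 0.008 0; 0 0 0.008 0; 0 0 0.006 0; 0 0 0.003 0; 0 0 0 0; 0 0 0 0'; python3 - <<'E'
from h import *
plan(.5657,-.0478,.068,82.46)
E
```

```text
t: 9.18
ee_pos: [0.5662, -0.0478, 0.2374]
tool_rot: [0.066, 0.998, -0.0, 0.001]
ft_force: [-0.6, 0.2, -2.2]
opening: 0.0091
grip_force: 61.1
t: 9.93
ee_pos: [0.566, -0.0478, 0.2293]
tool_rot: [0.066, 0.998, -0.0, 0.0]
ft_force: [-0.8, 0.5, -1.9]
opening: 0.0094
grip_force: 61.1
t 9.93 gp [ 0.5661 -0.0478  0.0746] h 82.45 open 0.0094 grip 61.060917377471924 ft [-0.8  0.5 -1.9]
turn -0.0001 then x,y,z units: [ 0.0011 -0.0001  0.0219]
```

```bash
python3 -m jog '0 0 0.006 0; 0 0 0.006 0; 0 0 0.005 0; 0 0 0.003 0; 0 0 0 0; 0 0 0 0'; python3 -m jog '0 0 0.003 0; 0 0 0.002 0; 0 0 0.001 0; 0 0 0 0; 0 0 0 0'
```

```text
t: 10.68
ee_pos: [0.566, -0.0478, 0.2232]
tool_rot: [0.066, 0.998, 0.0, 0.0]
ft_force: [-0.1, 0.0, -2.0]
opening: 0.0093
grip_force: 61.1
t: 11.3
ee_pos: [0.566, -0.0478, 0.2222]
tool_rot: [0.066, 0.998, -0.0, 0.0]
ft_force: [-3.8, -0.5, 4.9]
opening: 0.0093
grip_force: 62.4
```

```bash
python3 -m jog '0 0 0 0; 0 0 0 0; 0 0 0 0; 0 0 0 0' 40; python3 -m jog '0 0 -0.05 0; 0 0 -0.1 0; 0 0 -0.12 0; 0 0 -0.12 0; 0 -0.1 0 0; 0 -0.15 0 0; 0 -0.15 0 0; 0 -0.1 0 0; 0 0 0 0'; python3 - <<'E'
from h import *
plan(.4887,.0518,.14,82.5)
grab('side','s3');grab('top','t3')
for n,c in(('s3',[.5671,-.0493]),('t3',[.5644,-.0464])):
    q=cloud(dict(np.load(f'pics/{n}.npz'))).reshape(-1,3)
    e=np.array([np.cos(-.131),np.sin(-.131)]);f=np.array([-e[1],e[0]]);X=(q[:,:2]-c)@e;Y=(q[:,:2]-c)@f
    k=(abs(X)<.08)&(abs(Y)<.052)&(q[:,2]>.031)&(q[:,2]<.041);k2=(abs(X)<.025)&(abs(Y)<.015)&(q[:,2]>.078)
    A=np.c_[X[k],Y[k],np.ones(k.sum())];s=np.linalg.lstsq(A,q[k,2],rcond=None)[0]
    print(n,k.sum(),'slopes,z',s,'X',np.percentile(X[k],[1,99]),'Y',np.percentile(Y[k],[1,99]),'fin z',np.nanmedian(q[k2,2]) if k2.any() else None)
    print(cv2.minAreaRect((q[k][:,:2]*1000).astype(np.float32)))
E
```

```text
t: 11.8
ee_pos: [0.566, -0.0478, 0.2212]
tool_rot: [0.066, 0.998, 0.0, -0.0]
ft_force: [0.8, -0.2, -0.0]
opening: 0.0343
grip_force: 0.0
t: 12.92
ee_pos: [0.5458, -0.1984, 0.3395]
tool_rot: [0.067, 0.998, -0.0, 0.001]
ft_force: [-0.1, 0.2, -0.2]
opening: 0.0339
grip_force: 0.0
t 12.93 gp [ 0.546  -0.1985  0.1848] h 82.26 open 0.0339 grip 0.0 ft [-0.1  0.2 -0.2]
turn -0.0026 then x,y,z units: [0.2976 0.802  0.1493]
s3 613 slopes,z [0.00255263 0.0105601  0.03653121] X [-0.06905138  0.06953067] Y [-0.04518243  0.04244993] fin z None
((566.984375, -50.370765686035156), (90.30742645263672, 139.94232177734375), 82.58482360839844)
t3 1060 slopes,z [0.00343542 0.0012676  0.03567028] X [-0.0685948   0.06708117] Y [-0.04318319  0.04285944] fin z 0.08328127083372316
((563.875, -45.694580078125), (88.03463745117188, 138.32228088378906), 81.94473266601562)
```

Rack is flat and home (top at 36 mm, centred within 1 mm). Now to the knob, fingers as a loose cage.

```bash
python3 -m jog '0 0 0 -0.037; 0.03 0.08 0 0; 0.04 0.12 0 0; 0.05 0.14 0 0; 0.05 0.14 0 0; 0.04 0.13 0.02 0; 0.02 0.1 0.03 0; 0.015 0.06 0.03 0; 0 0 0 0; 0 0 0 0' 40; python3 - <<'E'
from h import *
plan(.4887,.0518,.084,85.8)
w=cloud(dict(np.load('pics/t3.npz')))
for b in((185,125,215,158),(98,232,135,265),(282,110,316,146)):
    q=w[b[1]:b[3],b[0]:b[2]].reshape(-1,3);q=q[q[:,2]>.03];print(np.median(q,0).round(3),q[:,2].max())
E
```

```text
t: 14.28
ee_pos: [0.4901, 0.0388, 0.3147]
tool_rot: [0.037, 0.999, -0.0, 0.0]
ft_force: [0.4, -0.4, 0.2]
opening: 0.0343
grip_force: 0.0
t 14.28 gp [0.4902 0.0388 0.16  ] h 85.77 open 0.0343 grip 0.0 ft [ 0.4 -0.4  0.2]
turn -0.0003 then x,y,z units: [0.008  0.0427 0.2532]
[0.748 0.181 0.063] 0.07260417912167338
[0.459 0.457 0.067] 0.08790032496663058
[ 0.744 -0.117  0.076] 0.11460936156436174
```

```bash
python3 -m jog '0.008 0.043 0 0; 0 0 0 0; 0 0 0.06 0; 0 0 0.08 0; 0 0 0.07 0; 0 0 0.043 0; 0 0 0 0; 0 0 0 0'; python3 - <<'E'
from h import *
plan(.4887,.0518,.084,85.8)
a=grab('side','s4')['color'];b=grab('top','t4')['color']
o=np.hstack([cv2.resize(a[140:264,170:310],(400,354)),cv2.resize(b[140:264,190:330],(400,354))]);cv2.imwrite('pics/c4.png',o[:,:,::-1])
E
```

```text
t: 15.28
ee_pos: [0.4888, 0.0523, 0.2392]
tool_rot: [0.037, 0.999, 0.0, 0.001]
ft_force: [0.1, -1.0, 1.1]
opening: 0.0341
grip_force: 0.0
t 15.28 gp [0.4889 0.0523 0.0845] h 85.77 open 0.0341 grip 0.0 ft [ 0.1 -1.   1.1]
turn -0.0003 then x,y,z units: [ 0.0001 -0.0016  0.0016]
```

View pics/c4.png

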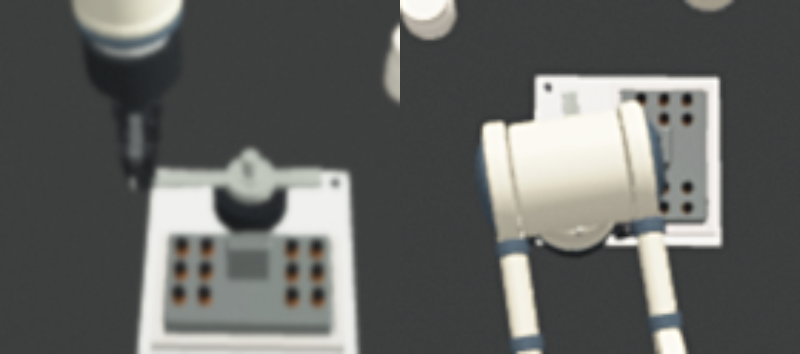

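Side crop: fingers straddle where the knob stands at the lever's end (about (135,180)); no contact. Begin the swing.

```bash
python3 -m jog '-0.0004 0.015 0 0.0318; -0.0004 0.015 0 0.0318; -0.0004 0.015 0 0.0318; -0.0004 0.015 0 0.0318; 0 0 0 0'; python3 -m jog '-0.0004 0.015 0 0.0318; -0.0004 0.015 0 0.0318; -0.0004 0.015 0 0.0318; -0.0004 0.015 0 0.0318; 0 0 0 0'; cat >> h.py <<'E'
def lev(tag=None,post=np.array([.578,.0453]),pr=True):
    from scipy.spatial.transform import Rotation as Ro
    s=ctrl.observe();R=Ro.from_quat(s['tool_rot']).as_matrix();g=np.array(s['ee_pos'])+R[:,2]*ctrl.grip_depth
    d=g[:2]-post;th=np.degrees(np.arctan2(d[1],d[0]));y=R[:2,1];x=R[:2,0];F=np.array(s['ft_force'])
    print('t',round(s['t'],2),'r',np.linalg.norm(d).round(4),'theta',th.round(2),'yhead+90',(head(R)+90).round(2),'z',g[2].round(4),'F tang',(F[:2]@y).round(2),'rad',(F[:2]@x).round(2),'z',F[2].round(2),'grip',s['grip_force'])
E
python3 -c "
from h import *
lev()"
```

```text
t: 16.0
ee_pos: [0.4919, 0.0701, 0.2393]
tool_rot: [0.136, 0.991, 0.0, 0.001]
ft_force: [-0.3, -0.8, -0.8]
opening: 0.0343
grip_force: 0.2
t: 16.62
ee_pos: [0.4984, 0.0868, 0.239]
tool_rot: [0.234, 0.972, 0.0, 0.0]
ft_force: [0.9, -0.5, -0.1]
opening: 0.0344
grip_force: 0.2
t 16.62 r 0.0896 theta 152.42 yhead+90 152.97 z 0.0843 F tang -0.07 rad -1.06 z -0.15 grip 0.22723308764398098
```

```bash
cat >> h.py <<'E'
def lever(tag):
    post={'side':np.array([.5793,.0439]),'top':np.array([.5768,.0468])}
    for n in('side','top'):
        f=grab(n,tag+n[0]);q=cloud(f).reshape(-1,3);d=q[:,:2]-post[n];r=np.linalg.norm(d,axis=1);a=np.degrees(np.arctan2(d[:,1],d[:,0]))
        k=(r>.028)&(r<.076)&(q[:,2]>.043)&(q[:,2]<.068)
        H,e=np.histogram(a[k],bins=np.arange(-180,181,10));i=np.argsort(H)[-5:][::-1]
        for j in i[:5]:
            if H[j]>4: kk=k&(a>=e[j])&(a<e[j]+10);print(n,e[j],H[j],'med ang',np.median(a[kk]).round(1),'z',np.median(q[kk,2]).round(4),'r',r[kk].min().round(3),r[kk].max().round(3))
E
python3 - <<'E'
from h import *
lever('a5')
o=np.hstack([cv2.resize(cv2.imread('pics/a5s.png')[140:264,170:310],(400,354)),cv2.resize(cv2.imread('pics/a5t.png')[140:264,190:330],(400,354))]);cv2.imwrite('pics/c5.png',o)
E
```

```text
side 150 53 med ang 156.4 z 0.0535 r 0.029 0.076
side -30 48 med ang -26.6 z 0.0505 r 0.029 0.063
side 160 42 med ang 163.3 z 0.0519 r 0.028 0.075
side -20 27 med ang -16.5 z 0.0508 r 0.03 0.064
side -40 18 med ang -33.1 z 0.0484 r 0.028 0.051
top -30 6 med ang -27.6 z 0.0492 r 0.056 0.063
```

View pics/c5.png

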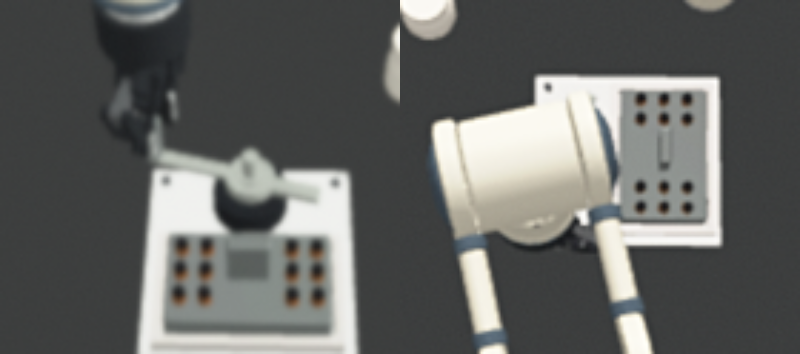

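The lever follows (about 158°, tool at 152°). Continue, still in the safe part.

```bash
python3 -m jog '-0.0004 0.015 0 0.0318; -0.0004 0.015 0 0.0318; -0.0004 0.015 0 0.0318; -0.0004 0.015 0 0.0318'; python3 -c "
from h import *
lev()"; python3 -m jog '-0.0004 0.015 0 0.0318; -0.0004 0.015 0 0.0318; -0.0004 0.015 0 0.0318; -0.0004 0.015 0 0.0318; 0 0 0 0'; python3 -c "
from h import *
lev();lever('a6')"
```

```text
t: 17.23
ee_pos: [0.5076, 0.1009, 0.239]
tool_rot: [0.331, 0.944, -0.002, -0.0]
ft_force: [-6.4, -7.9, 7.4]
opening: 0.0341
grip_force: 4.9
t 17.23 r 0.0896 theta 142.08 yhead+90 141.37 z 0.0843 F tang -10.14 rad 0.06 z 7.4 grip 4.874471426010132
t: 17.85
ee_pos: [0.5204, 0.1142, 0.2392]
tool_rot: [0.423, 0.906, -0.001, -0.0]
ft_force: [-3.1, -3.0, 4.0]
opening: 0.0343
grip_force: 2.4
t 17.85 r 0.0897 theta 130.07 yhead+90 130.01 z 0.0845 F tang -4.3 rad -0.24 z 3.97 grip 2.3658165335655212
side 130 47 med ang 135.1 z 0.0581 r 0.031 0.075
side -50 44 med ang -45.8 z 0.0546 r 0.029 0.064
side 140 33 med ang 142.0 z 0.0563 r 0.028 0.074
side -60 27 med ang -52.1 z 0.0527 r 0.03 0.061
side -40 26 med ang -37.6 z 0.0544 r 0.028 0.064
top -50 32 med ang -44.8 z 0.054 r 0.03 0.064
top -40 20 med ang -36.8 z 0.0537 r 0.029 0.062
top -60 15 med ang -51.7 z 0.053 r 0.029 0.06
top 140 5 med ang 142.4 z 0.0561 r 0.048 0.06
top 130 5 med ang 137.9 z 0.0577 r 0.043 0.049
```

```bash
for i in 1; do python3 -m jog '-0.0002 0.0075 0 0.0159; -0.0002 0.0075 0 0.0159; -0.0002 0.0075 0 0.0159; -0.0002 0.0075 0 0.0159'; done; python3 -c "
from h import *
lev()"; python3 -m jog '-0.0002 0.0075 0 0.0159; -0.0002 0.0075 0 0.0159; -0.0002 0.0075 0 0.0159; -0.0002 0.0075 0 0.0159'; python3 -c "
from h import *
lev();lever('a7')"
```

```text
t: 18.45
ee_pos: [0.5274, 0.1195, 0.2392]
tool_rot: [0.468, 0.884, -0.001, -0.0]
ft_force: [-6.9, -4.4, 6.7]
opening: 0.0343
grip_force: 4.1
t 18.45 r 0.0898 theta 124.51 yhead+90 124.23 z 0.0845 F tang -8.17 rad 0.21 z 6.74 grip 4.123877137899399
t: 18.95
ee_pos: [0.5349, 0.1241, 0.2393]
tool_rot: [0.511, 0.859, -0.001, -0.001]
ft_force: [-8.7, -5.6, 9.7]
opening: 0.0341
grip_force: 5.2
t 18.95 r 0.0898 theta 118.97 yhead+90 118.52 z 0.0846 F tang -10.29 rad -0.74 z 9.67 grip 5.232342034578323
side 120 54 med ang 125.8 z 0.0591 r 0.029 0.076
side -60 47 med ang -54.8 z 0.0552 r 0.028 0.064
side -50 29 med ang -46.4 z 0.0554 r 0.03 0.064
side -70 23 med ang -62.9 z 0.0545 r 0.028 0.074
side 130 21 med ang 131.4 z 0.0573 r 0.028 0.071
top -60 33 med ang -55.2 z 0.0546 r 0.029 0.064
top -50 22 med ang -46.8 z 0.055 r 0.029 0.062
top 120 17 med ang 127.3 z 0.0587 r 0.046 0.069
top -70 12 med ang -62.3 z 0.0523 r 0.03 0.076
top 130 6 med ang 131.4 z 0.0579 r 0.05 0.071
```

```bash
python3 -m jog '-0.0002 0.0075 0 0.0159; -0.0002 0.0075 0 0.0159; -0.0002 0.0075 0 0.0159; -0.0002 0.0075 0 0.0159'; python3 -c "
from h import *
lev();lever('a8')"
```

```text
t: 19.55
ee_pos: [0.5429, 0.1279, 0.2394]
tool_rot: [0.553, 0.833, -0.002, -0.001]
ft_force: [-10.3, -4.6, 9.5]
opening: 0.0346
grip_force: 5.7
t 19.55 r 0.0898 theta 113.4 yhead+90 112.79 z 0.0847 F tang -11.27 rad -0.31 z 9.46 grip 5.664785653352737
side -70 48 med ang -64.8 z 0.0555 r 0.03 0.076
side 120 46 med ang 124.0 z 0.0602 r 0.03 0.076
side -60 44 med ang -55.2 z 0.0572 r 0.029 0.064
side 110 38 med ang 116.0 z 0.06 r 0.028 0.076
side -50 8 med ang -47.7 z 0.0569 r 0.028 0.05
top -60 31 med ang -54.9 z 0.0567 r 0.029 0.063
top -70 31 med ang -64.1 z 0.0552 r 0.029 0.074
top 120 20 med ang 123.5 z 0.0591 r 0.047 0.071
top 110 15 med ang 117.5 z 0.0581 r 0.045 0.063
top -80 6 med ang -71.7 z 0.0528 r 0.03 0.073
```

```bash
python3 -m jog '-0.0002 0.0075 0 0.0159; -0.0002 0.0075 0 0.0159; -0.0002 0.0075 0 0.0159'; python3 -c "
from h import *
lev();lever('a9')"
```

```text
t: 20.02
ee_pos: [0.5501, 0.1308, 0.2384]
tool_rot: [0.584, 0.811, 0.0, -0.0]
ft_force: [-3.2, -0.8, 2.8]
opening: 0.0343
grip_force: 1.7
t 20.02 r 0.0901 theta 108.13 yhead+90 108.48 z 0.0837 F tang -3.27 rad 0.21 z 2.83 grip 1.6901076212525368
side 110 56 med ang 115.9 z 0.0621 r 0.029 0.075
side -70 46 med ang -65.0 z 0.0577 r 0.029 0.074
side -80 35 med ang -73.2 z 0.0573 r 0.028 0.075
side -60 18 med ang -57.2 z 0.0578 r 0.029 0.063
side 100 13 med ang 108.0 z 0.0609 r 0.03 0.075
top -70 35 med ang -65.6 z 0.0562 r 0.029 0.075
top 110 28 med ang 115.8 z 0.0602 r 0.046 0.074
top -80 24 med ang -72.9 z 0.0552 r 0.029 0.076
top -60 13 med ang -57.3 z 0.0562 r 0.029 0.061
top 100 6 med ang 108.7 z 0.0596 r 0.046 0.06
```

On the crest (force fell to 3 N). Smaller steps from here.

```bash
python3 -m jog '-0.0002 0.0075 0 0.0159; -0.0002 0.0075 0 0.0159; -0.0002 0.0075 0 0.0159'; python3 -c "
from h import *
lev()"
```

```text
t: 20.5
ee_pos: [0.5567, 0.1327, 0.2383]
tool_rot: [0.615, 0.789, -0.0, -0.0]
ft_force: [-4.6, 1.0, 2.4]
opening: 0.0342
grip_force: 1.9
t 20.5 r 0.09 theta 103.77 yhead+90 104.14 z 0.0836 F tang -4.23 rad 2.09 z 2.35 grip 1.8865321576595306
```

```bash
python3 -m jog '-0.0001 0.005 0 0.0106; -0.0001 0.005 0 0.0106; -0.0001 0.005 0 0.0106'; python3 -c "
from h import *
lev();lever('b1')"
```

```text
t: 20.88
ee_pos: [0.561, 0.1337, 0.2383]
tool_rot: [0.634, 0.773, 0.0, -0.0]
ft_force: [-4.0, 1.4, 1.6]
opening: 0.0337
grip_force: 1.9
t 20.88 r 0.09 theta 100.91 yhead+90 101.32 z 0.0836 F tang -3.65 rad 2.18 z 1.56 grip 1.9119130074977875
side -80 49 med ang -75.8 z 0.058 r 0.029 0.064
side 100 47 med ang 105.3 z 0.0621 r 0.029 0.075
side -70 35 med ang -67.1 z 0.0576 r 0.029 0.075
side 110 31 med ang 112.7 z 0.0606 r 0.028 0.073
side -90 15 med ang -82.7 z 0.0572 r 0.029 0.052
top -80 37 med ang -75.1 z 0.0562 r 0.029 0.075
top 100 27 med ang 105.6 z 0.0596 r 0.046 0.073
top -70 23 med ang -67.1 z 0.0562 r 0.029 0.076
top 110 16 med ang 112.1 z 0.0586 r 0.048 0.074
top -90 13 med ang -83.2 z 0.056 r 0.028 0.059
```

```bash
python3 -m jog '-0.0001 0.005 0 0.0106; -0.0001 0.005 0 0.0106; -0.0001 0.005 0 0.0106'; python3 -c "
from h import *
lev()"
```

```text
t: 21.35
ee_pos: [0.5655, 0.1343, 0.2383]
tool_rot: [0.653, 0.757, -0.0, -0.0]
ft_force: [-4.4, 2.9, 0.1]
opening: 0.0339
grip_force: 1.9
t 21.35 r 0.0899 theta 98.03 yhead+90 98.44 z 0.0836 F tang -3.9 rad 3.5 z 0.11 grip 1.8537244945764542
```

```bash
python3 -m jog '-0.0001 0.005 0 0.0106; -0.0001 0.005 0 0.0106; 0 0 0 0'; python3 -c "
from h import *
lev()
lever('b2')"
```

```text
t: 21.72
ee_pos: [0.5688, 0.1343, 0.2384]
tool_rot: [0.665, 0.746, 0.0, 0.0]
ft_force: [-1.7, 1.6, -0.7]
opening: 0.034
grip_force: 0.9
t 21.73 r 0.0894 theta 95.86 yhead+90 96.57 z 0.0837 F tang -1.54 rad 1.75 z -0.66 grip 0.8733421191573143
side 100 48 med ang 105.2 z 0.0613 r 0.028 0.076
side -80 46 med ang -74.6 z 0.0579 r 0.028 0.075
side -90 39 med ang -84.0 z 0.0572 r 0.029 0.064
side 90 26 med ang 97.6 z 0.0608 r 0.03 0.075
side -70 12 med ang -68.4 z 0.0571 r 0.028 0.076
top -80 37 med ang -75.8 z 0.056 r 0.029 0.075
top 100 35 med ang 104.4 z 0.0601 r 0.045 0.074
top -90 25 med ang -84.7 z 0.057 r 0.028 0.061
top 90 14 med ang 97.9 z 0.0596 r 0.046 0.071
top -70 8 med ang -68.1 z 0.0548 r 0.029 0.075
```

```bash
python3 -m jog '0 0.005 0 0.0106; 0 0.005 0 0.0106; 0 0.005 0 0.0106; 0 0 0 0'; python3 -c "
from h import *
lev()
lever('b3')"
```

```text
t: 22.32
ee_pos: [0.5733, 0.1349, 0.2388]
tool_rot: [0.684, 0.73, 0.0, 0.0]
ft_force: [-0.0, -0.4, 0.2]
opening: 0.0341
grip_force: 0.1
t 22.32 r 0.0898 theta 92.88 yhead+90 93.71 z 0.0841 F tang -0.07 rad -0.36 z 0.17 grip 0.06252906052395701
side -90 46 med ang -84.9 z 0.0577 r 0.028 0.064
side 90 40 med ang 95.9 z 0.0606 r 0.03 0.073
side -80 39 med ang -76.1 z 0.057 r 0.029 0.076
side 100 37 med ang 103.7 z 0.06 r 0.03 0.076
side -100 9 med ang -92.6 z 0.057 r 0.03 0.044
top -90 32 med ang -84.7 z 0.0566 r 0.028 0.064
top -80 29 med ang -75.4 z 0.0547 r 0.029 0.076
top 90 26 med ang 96.9 z 0.0605 r 0.046 0.074
top 100 26 med ang 103.6 z 0.0598 r 0.045 0.076
top -100 10 med ang -91.9 z 0.0565 r 0.031 0.057
```

```bash
python3 -m jog '0 0.005 0 0.0106; 0 0.005 0 0.0106; 0 0 0 0'; python3 -c "
from h import *
lev()
lever('b4')"
```

```text
t: 22.8
ee_pos: [0.5761, 0.1352, 0.2386]
tool_rot: [0.696, 0.718, 0.0, 0.0]
ft_force: [-1.1, 0.4, -0.3]
opening: 0.0342
grip_force: 0.0
t 22.8 r 0.0899 theta 91.17 yhead+90 91.81 z 0.0839 F tang -1.04 rad 0.39 z -0.32 grip 0.0
side 90 48 med ang 95.5 z 0.0599 r 0.029 0.076
side -90 46 med ang -85.2 z 0.0571 r 0.028 0.065
side -80 31 med ang -76.9 z 0.0563 r 0.029 0.076
side 100 24 med ang 102.4 z 0.0589 r 0.031 0.074
side -100 16 med ang -92.5 z 0.0557 r 0.028 0.062
top -90 31 med ang -85.3 z 0.0556 r 0.028 0.064
top 90 31 med ang 96.1 z 0.0589 r 0.046 0.074
top -80 26 med ang -76.8 z 0.0554 r 0.029 0.075
top 100 18 med ang 102.3 z 0.0588 r 0.045 0.075
top -100 17 med ang -92.6 z 0.0558 r 0.03 0.063
```

The lever has begun to come down (force nil, about 1 mm lower). Keep on in small steps.

```bash
python3 -m jog '0 0.005 0 0.0106; 0 0.005 0 0.0106; 0 0 0 0'; python3 -c "
from h import *
lev()
lever('b5')"
```

```text
t: 23.28
ee_pos: [0.579, 0.1352, 0.2385]
tool_rot: [0.708, 0.706, 0.0, 0.0]
ft_force: [-1.0, 0.2, -0.2]
opening: 0.0339
grip_force: 0.0
t 23.27 r 0.0899 theta 89.33 yhead+90 89.9 z 0.0838 F tang -1.0 rad 0.22 z -0.24 grip 0.0
side -90 38 med ang -85.4 z 0.0465 r 0.028 0.064
side 90 38 med ang 93.7 z 0.0498 r 0.03 0.075
side -100 31 med ang -94.1 z 0.0475 r 0.029 0.061
side 80 28 med ang 86.3 z 0.0491 r 0.036 0.073
side -110 6 med ang -100.5 z 0.0463 r 0.033 0.046
top 90 30 med ang 93.1 z 0.0483 r 0.044 0.076
top -90 25 med ang -85.9 z 0.0463 r 0.028 0.064
top -100 22 med ang -95.8 z 0.0466 r 0.031 0.063
top 80 19 med ang 86.5 z 0.0495 r 0.046 0.069
top -80 7 med ang -73.1 z 0.0447 r 0.029 0.076
```

```bash
python3 -m jog '0 0.005 0 0.0106; 0 0.005 0 0.0106; 0 0 0 0'; python3 -c "
from h import *
lev()
lever('b6')"
```

```text
t: 23.75
ee_pos: [0.582, 0.1352, 0.2385]
tool_rot: [0.719, 0.695, 0.0, 0.0]
ft_force: [-0.4, -0.0, -0.2]
opening: 0.0346
grip_force: 0.0
t 23.75 r 0.09 theta 87.44 yhead+90 87.99 z 0.0838 F tang -0.42 rad -0.02 z -0.21 grip 0.0
side 90 37 med ang 93.5 z 0.0498 r 0.031 0.076
side -90 36 med ang -85.7 z 0.0467 r 0.028 0.064
side 80 31 med ang 86.4 z 0.0495 r 0.033 0.075
side -100 30 med ang -94.1 z 0.047 r 0.03 0.062
side -110 6 med ang -100.6 z 0.0457 r 0.029 0.046
top 90 33 med ang 93.7 z 0.0492 r 0.043 0.076
top -100 24 med ang -94.3 z 0.0464 r 0.031 0.063
top -90 23 med ang -86.3 z 0.0454 r 0.031 0.064
top 80 22 med ang 86.3 z 0.0482 r 0.046 0.075
top -110 5 med ang -101.8 z 0.0468 r 0.031 0.042
```

Dropped about 11 mm to the lowest level and no longer moving: in the notch. Withdraw straight up and back, then check.

```bash
python3 -m jog '0 0 -0.04 0; 0 0 -0.08 0; 0 0 -0.12 0; 0 0 -0.12 0; 0 0 -0.12 0; 0.1 0 0 0; 0.15 0 0 0; 0.15 0 0 0; 0.15 0 0 0; 0.1 0 0 0; 0 0 0 0; 0 0 0 0; 0 0 0 0'; python3 - <<'E'
from h import *
lev();lever('e')
for n,c in(('es',[.5671,-.0493]),('et',[.5644,-.0464])):
    q=cloud(dict(np.load(f'pics/{n}.npz'))).reshape(-1,3)
    e=np.array([np.cos(-.131),np.sin(-.131)]);f=np.array([-e[1],e[0]]);X=(q[:,:2]-c)@e;Y=(q[:,:2]-c)@f
    k=(abs(X)<.08)&(Y<.025)&(Y>-.052)&(q[:,2]>.031)&(q[:,2]<.041)
    A=np.c_[X[k],Y[k],np.ones(k.sum())];print(n,np.linalg.lstsq(A,q[k,2],rcond=None)[0])
    k=(np.hypot(X,Y-.184)<.03)&(q[:,2]>.085)&(q[:,2]<.11);print('knob top',np.median(q[k],0),k.sum())
o=np.hstack([cv2.resize(cv2.imread('pics/es.png')[140:294,170:340],(400,362)),cv2.resize(cv2.imread('pics/et.png')[110:264,190:360],(400,362))]);cv2.imwrite('pics/c6.png',o)
E
```

```text
t: 25.48
ee_pos: [0.5889, 0.3289, 0.3831]
tool_rot: [0.72, 0.694, 0.0, 0.0]
ft_force: [0.2, 0.6, 0.2]
opening: 0.0345
grip_force: 0.0
t 25.48 r 0.2839 theta 87.79 yhead+90 87.94 z 0.2284 F tang 0.18 rad 0.56 z 0.16 grip 0.0
side 90 37 med ang 93.6 z 0.0496 r 0.031 0.076
side -90 36 med ang -85.7 z 0.0469 r 0.03 0.064
side 80 33 med ang 86.6 z 0.0499 r 0.034 0.075
side -100 31 med ang -94.1 z 0.0466 r 0.029 0.062
side -110 7 med ang -100.9 z 0.0463 r 0.03 0.046
top 90 40 med ang 93.9 z 0.0481 r 0.029 0.076
top 80 35 med ang 86.5 z 0.048 r 0.028 0.075
top -100 30 med ang -93.9 z 0.0461 r 0.031 0.063
top -90 22 med ang -85.8 z 0.0461 r 0.028 0.064
top -110 7 med ang -101.8 z 0.0472 r 0.031 0.051
es [0.00083839 0.0168025  0.03672269]
knob top [0.57841045 0.13055728 0.09406078] 42
et [ 0.00049253 -0.00051485  0.03550997]
knob top [0.57579646 0.13614186 0.09356679] 34
```

View pics/c6.png

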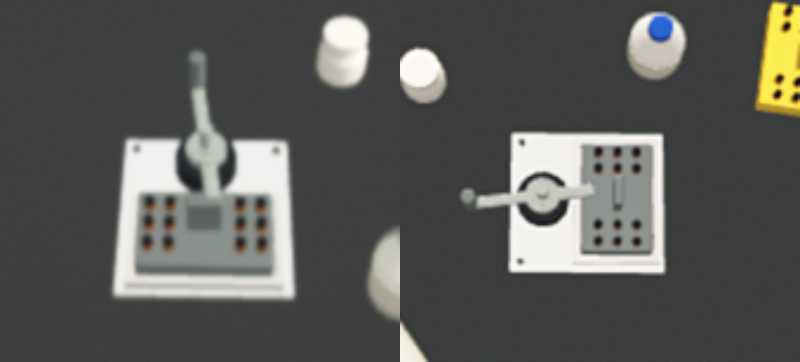

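Final crop: the nose (590,188) lies over the middle of the rack's long edge and the knob (467,197) is at its low height, top about 94 mm. The rack is flat, and the bottle and jar in view stand untouched. Hand in.

```bash
python3 -c "
from bench import ctrl
print(ctrl.finish_job())"
```

```text
the job is handed in; nothing more can be done
None
```

The rack is flat and home in the pocket and the latch has dropped into its low notch with the nose over the rack. The lever push peaked at about 11 N in the readings, under the 18 N overstrain point. The gripper is clear of everything, the bottle, jar and beaker were never approached, and I handed the job in at about 25.5 s; no verdict was returned.

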